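# Size a muddler on the graded stand

### The arm

A 6-joint arm with a two-finger parallel gripper is mounted at the origin on a cart in front of the work surface, level with it; the furniture and walls round the work are solid. World frame = base frame: x ahead of the robot, y to its left, z up, the work surface at z = 0. Lengths are in m, angles in rad, forces in N, time in s.
With the tool pointing down it reaches from about 0.375 to 0.9 m from the base axis. Payload 3.1 kg.
Tool frame: the origin (TCP) lies at the very end of the fingers, on their centre line; the grasp point (between the pads) lies 19 mm behind it; z points along the fingers, y is the line along which they close (so a half turn about z gives the same grasp; the last joint's range is limited). The gripper opens to 85 mm and grips with 20 to 120 N. Pads are 22 mm wide; open, the fingers measure 114 mm over their backs; the gripper's body (76 mm by 85 mm) begins 54 mm behind the grasp point. The pads swing forward as they close: fully open they stand 13 mm farther back than shut.
Start: joints at [-1.419, 0.527, 1.433, -0, 1.181, -0.178], TCP at [0.202, -0.591, 0.231] pointing down, gripper open.
Joint ranges: [-3.08, 3.08], [-0.75, 2.2], [0.22, 2.44], [-1.43, 4.57], [0, 2.65], [-2.85, 2.85]. Speed limits (rad/s): [2.79, 2.79, 3.14, 3.14, 3.14, 3.14].

### API

Orientations are given as a unit quaternion [x, y, z, w].
In Python, from station import * gives the robot as it stands.
- The arm moves only by the tool servo_tool, never from a script. Its argument "deltas" is a list of rows, each an object of numbers: "dx", "dy", "dz": the shift along the world's x, y, z in units of 40 mm (1.0 is 40 mm); "spin": the turn about the world's z in units of 6 degrees (1.0 is 6 degrees). In form: [{"dx": .., "dy": .., "dz": .., "spin": ..}, ...]. A call has 1 to 12 rows; each row is the pose to reach, as a shift and turn from the pose commanded when the call began; what a row does not reach only later rows make up. A row lasts 1/10 s, in which the tool goes at most 50 mm and 8.59 degrees, less where a joint would pass 70% of its speed; a pose out of reach is approached as far as the arm can. A call with a gripper value outside its range is refused whole. "jaw" is the closure in counts, from 0 (fully open) to 255 (shut), set as the call begins (left out, the last holds). The fingers move at their own pace and stop on an object; "force" is the grip in N (left out, the last holds). Time passes only in rows, so rows that repeat a pose let the fingers close. It gives the time, the measured TCP pose, the force, the opening and the grip force at its end, in the units of the state.
- get_state(): the state, without advancing time (a new reading comes with each control period).
- camera(name): name is "side" or "top"; returns (picture, depth): 480x640x3 uint8, red, green, blue; 480x640 float32, m along the optical axis (not along the pixel's ray), 0 where there is no reading.
- calibration(name): a dict with "K" (3x3 intrinsics, pixels), "k1" (the pictures are not rectified: a ray, as slopes to the right and down, at radius r is drawn at 1 + k1 r^2 times it, then the intrinsics apply), "world_to_cam" (4x4, takes a point from world to camera coordinates). Camera axes: x right, y up, looking along -z (the intrinsics and any distortion apply to the point x, -y, -z); pixel columns grow to the right and rows downward; lengths in m; the calibration is good to about 2 mm. A picture is of the moment at which its call begins. calibration takes no time and is no camera call.
- hand_in(): hands the job in; it is judged then, once.
Trained networks look in the newest picture that a camera, given by its name, has taken for a name from the list of things; names that differ only in an ending like _2 or _b are one class to them, and where a whole thing is asked for, a point or a joint stands for the part that bears it (a point fixed in the world has none). Each returns a list of dicts, best first, with "conf" (0 to 1); they miss things now and then, are a little off and sometimes report something else, mostly with a low value. They report only what shows in the picture. A call takes as long as a camera call. They do not tell look-alikes from the thing itself.
- spot_in(camera, thing): "box" ([left, top, width, height] in pixels, round what is visible of it).
- landmark_of(camera, thing): "centre" ([column, row] in pixels: a listed point, or the origin of a listed thing).
The state is a dict: "clock": time; "joint_positions": joint angles; "joint_velocities": joint speeds; "joint_torque": joint torques, N m; "tcp_pos": TCP position; "tcp_rot": TCP orientation; "contact_force": force on the tool from outside, world axes, zero at the start; "ft_torque": the same for the moment, N m; "grip_width": opening from 0.0 (shut) to 1.0 (fully open); "finger_force": force on a finger pad.
Only numpy, scipy, OpenCV 4.12 (cv2) and the standard library are available. Lean on these libraries where they do the work, as an engineer would, in place of code of your own. Each camera call takes 0.05 s, during which the arm holds its last target. There are 200 camera calls.

### The job

Take the muddler that hangs in the green-footed rest and find its place on the graded steel stand by feel: try its shaft gently at the smallest hole first, then at the next larger one, and so on one hole at a time, never forcing it, until it passes cleanly. Leave it there, pushed down until its grip rests on the plate, upright and released. Leave the other muddler hanging in its black-footed rest, and do not disturb the spice jar, the salt shaker or the tomato.

Things in the scene. Friction and masses are not known exactly. Their poses are not given: they have to be found in the camera images.
- stand: the graded stand, fixed: a steel plate 70 x 170 x 12 mm, its top 75 mm above the worktop, on two wooden ends (open below between them), with three vertical through holes in a row along its own y axis. Origin under its centre at worktop height, z up.
- hole_s (a point): centre of the smallest hole (16 mm diameter) at the plate's top face; 46 mm from the middle hole toward the stand's -y; axes as the stand. A shaft too thick for a hole stops with its foot at the plate's top, at most 2 mm into the hole; each shaft passes at least the largest hole. Pressing on the stand with over 25 N is forcing.
- hole_m (a point): centre of the middle hole (20 mm diameter) at the plate's top face, at the middle of the plate. Axes as the stand. A shaft that fits its hole has about 2 mm clearance in diameter.
- hole_l (a point): centre of the largest hole (24.5 mm diameter) at the plate's top face; 46 mm from the middle hole toward the stand's +y. Axes as the stand.
- muddler_a: wooden muddler, 63 to 126 g: dark round grip (34 mm diameter, 40 mm straight, low dome to 48 mm) above a pale straight shaft, 55 mm long, 1.5 mm chamfer at the flat foot. Origin on the axis at the shoulder between grip and shaft; z up along the grip. Both muddlers have the same grip; shafts differ, 17 to 23 mm; which is thicker is not told; either can hang in either rest.
- muddler_b: wooden muddler, 63 to 126 g: dark round grip (34 mm diameter, 40 mm straight, low dome to 48 mm) above a pale straight shaft, 55 mm long, 1.5 mm chamfer at the flat foot. Origin on the axis at the shoulder between grip and shaft; z up along the grip. Both muddlers have the same grip; shafts differ, 17 to 23 mm; which is thicker is not told; either can hang in either rest.
- muddler_a_foot (a point): centre of the flat foot of muddler_a, on its axis 55 mm below its shoulder
- muddler_b_foot (a point): centre of the flat foot of muddler_b, on its axis 55 mm below its shoulder
- rest_job: the rest with a green foot, fixed: a round wooden sleeve 58 mm across and 70 mm high on a 70 mm green disc. The muddler to be sized hangs in its 25 mm bore by its shoulder, its shaft loose inside. Origin at the centre of the underside, z up.
- rest_spare: the rest with a black foot, fixed, otherwise the same; the other muddler hangs in it and stays there. Origin at the centre of the underside, z up.
- rest_spare_top (a point): centre of the top face of the black-footed rest, 70 mm above the worktop
- spice_jar: spice jar with a red cap, 45 mm across, 106 mm tall, loose; origin at the centre of its underside
- salt_shaker: white salt shaker with a grey top, 44 mm across, 90 mm tall, loose; origin at the centre of its underside
- tomato: red tomato, 58 mm across, 62 mm tall, loose; origin at the centre of its underside
Things that resemble listed ones, but are neither listed nor needed, are in the scene too. What is shaped like the muddler_b but turquoise is not meant.

How it is judged:
By the outcome, as a careful person would: the job done as asked, in the order asked, and still so for the second after the job is handed in, with the robot touching nothing.
It also fails if it takes over 72 s, if anything falls off the work surface, if the arm or the gripper's body presses on something with over 40 N, if the wrist force passes 120 N, or if a joint passes its speed limit or range.

## Working session

There is one attempt and no reset: what is moved stays moved. The work goes in short steps, Python scripts to look and compute and a tool call to move; the robot and the scene stay as the last step left them, time stands still between calls to the robot, and variables do not carry over. Pictures are saved under pics/ and viewed, at most 10 in all, crops included, and the job is handed in when it is done.

Besides the shell and the picture viewer there is one more tool, called after ">>>" as name(argument=value, ...), one argument or row to a line, values as JSON. servo_tool: Moves the arm, as the interface text tells. Its arguments: {"type":"object","properties":{"deltas":{"type":"array","items":{"type":"object","properties":{"dx":{"type":"number"},"dy":{"type":"number"},"dz":{"type":"number"},"spin":{"type":"number"}}}},"jaw":{"type":"number"},"force":{"type":"number"}},"required":["deltas"]}

```bash
mkdir -p pics
cat > h.py <<'E'
from station import *
import numpy as np, cv2
def ray(cam,px):
    c=calibration(cam);K=np.array(c["K"]);k1=c["k1"];T=np.array(c["world_to_cam"])
    d=np.array([(px[0]-K[0,2])/K[0,0],(px[1]-K[1,2])/K[1,1]]);u=d.copy()
    for _ in range(20): u=d/(1+k1*(u@u))
    R=T[:3,:3];o=-R.T@T[:3,3]
    return o,R.T@np.array([u[0],-u[1],-1.])
def atz(cam,px,z):
    o,v=ray(cam,px);return o+v*(z-o[2])/v[2]
def deproj(cam,px,depth):
    o,v=ray(cam,px);return o+v*depth
E
python3 - <<'E'
from h import *
for n in("top","side"):
    p,d=camera(n);cv2.imwrite(f"pics/{n}0.png",p[:,:,::-1]);np.save(f"{n}0.npy",d)
    for t,z in(("hole_s",.075),("hole_m",.075),("hole_l",.075),("muddler_a",.07),("rest_job",0),("rest_spare",0),("rest_spare_top",.07),("spice_jar",0),("salt_shaker",0),("tomato",0)):
        for r in landmark_of(n,t)[:3]:
            print(n,t,round(r["conf"],2),np.round(r["centre"]),np.round(atz(n,r["centre"],z),3))
print(get_state()["clock"],np.round(calibration("top")["world_to_cam"],2).tolist())
E
```

```text
top hole_s 0.94 [348. 272.] [ 0.494 -0.33   0.075]
top hole_s 0.92 [319. 281.] [ 0.478 -0.279  0.075]
top hole_s 0.74 [372. 263.] [ 0.51  -0.373  0.075]
top hole_m 0.94 [348. 272.] [ 0.494 -0.33   0.075]
top hole_m 0.92 [319. 281.] [ 0.478 -0.279  0.075]
top hole_m 0.74 [372. 263.] [ 0.51  -0.373  0.075]
top hole_l 0.94 [348. 272.] [ 0.494 -0.33   0.075]
top hole_l 0.92 [319. 281.] [ 0.478 -0.279  0.075]
top hole_l 0.74 [372. 263.] [ 0.51  -0.373  0.075]
top muddler_a 0.9 [219. 182.] [ 0.651 -0.099  0.07 ]
top muddler_a 0.79 [158. 293.] [0.454 0.004 0.07 ]
top muddler_a 0.75 [273. 210.] [ 0.603 -0.196  0.07 ]
top rest_job 0.68 [225. 280.] [ 0.476 -0.103  0.   ]
top rest_spare 0.92 [224. 191.] [ 0.647 -0.097  0.   ]
top rest_spare_top 0.88 [214. 185.] [ 0.647 -0.09   0.07 ]
top spice_jar 0.83 [296. 175.] [ 0.681 -0.236  0.   ]
top salt_shaker 0.75 [375. 191.] [ 0.651 -0.388  0.   ]
top salt_shaker 0.25 [345. 269.] [ 0.499 -0.331  0.   ]
top tomato 0.59 [455. 252.] [ 0.534 -0.545  0.   ]
side hole_s 0.91 [283. 262.] [ 0.489 -0.333  0.075]
side hole_s 0.9 [291. 281.] [ 0.505 -0.39   0.0
[... 482 characters left out ...]
uddler_a 0.67 [280. 248.] [ 0.482 -0.279  0.07 ]
side rest_job 0.68 [276. 231.] [ 0.462 -0.105  0.   ]
side rest_job 0.42 [279. 245.] [ 0.471 -0.161  0.   ]
side rest_job 0.25 [278. 202.] [0.459 0.028 0.   ]
side rest_spare 0.75 [358. 228.] [ 0.643 -0.089  0.   ]
side rest_spare_top 0.69 [363. 204.] [ 0.649 -0.107  0.07 ]
side spice_jar 0.75 [382. 267.] [ 0.684 -0.239  0.   ]
side salt_shaker 0.84 [372. 314.] [ 0.653 -0.387  0.   ]
side salt_shaker 0.17 [282. 250.] [ 0.477 -0.179  0.   ]
side tomato 0.74 [300. 374.] [ 0.524 -0.542  0.   ]
side tomato 0.57 [360. 204.] [0.654 0.018 0.   ]
1.1 [[0.01, -1.0, 0.03, -0.29], [1.0, 0.01, 0.08, -0.56], [-0.08, 0.03, 1.0, -0.96], [0.0, 0.0, 0.0, 1.0]]
```

View pics/top0.png

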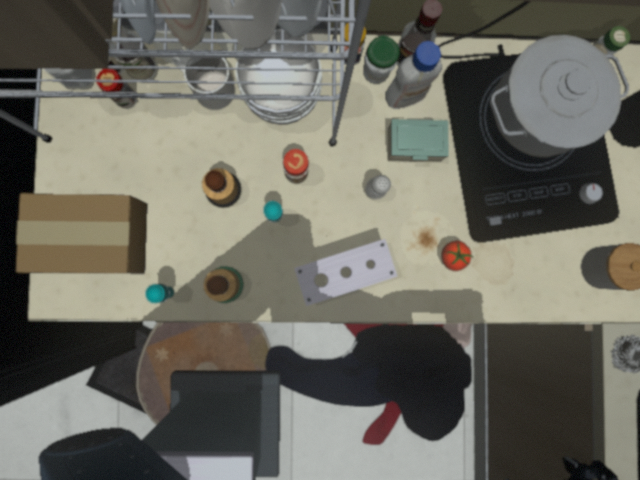

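View pics/side0.png

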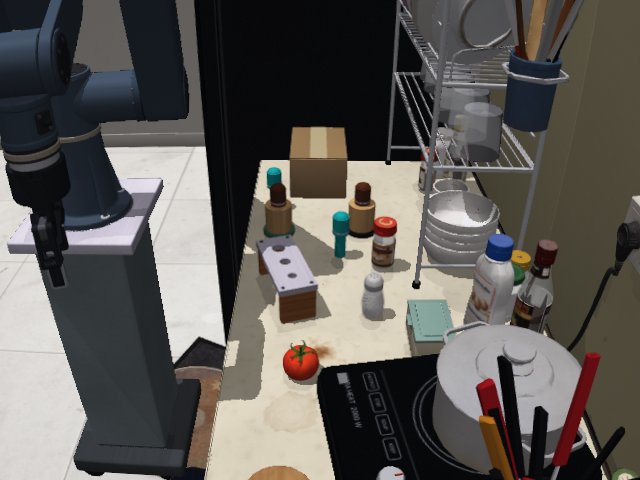

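Top: job muddler hangs in the green-footed rest at (219,285). The stand's holes are large (320,281), middle (346,272) and small (371,264), so stand +y points to image left. The spare is at (219,185), with turquoise decoys at (157,293) and (273,211). Side view agrees: job grip (278,195), holes (281,248), (284,262), (291,280). Now refining.

Run:
```python
from h import *
def blob(n,img,c,r,thr,z):
    g=cv2.GaussianBlur(cv2.resize(cv2.cvtColor(img[c[1]-r:c[1]+r+1,c[0]-r:c[0]+r+1],cv2.COLOR_BGR2GRAY),None,fx=8,fy=8,interpolation=cv2.INTER_CUBIC),(0,0),3)
    t,m=cv2.threshold(g,0,255,cv2.THRESH_BINARY_INV+cv2.THRESH_OTSU) if thr is None else (thr,(g<thr).astype(np.uint8)*255)
    _,l,s,ce=cv2.connectedComponentsWithStats(m)
    k=min(range(1,len(s)),key=lambda i:np.hypot(*(ce[i]-4*(2*r+1)))-s[i,4]**.5)
    px=(ce[k]+.5)/8-.5+np.array(c)-r
    print(n,c,"thr",t,"px",px.round(1),"w,h",s[k,2:4]/8,"area",s[k,4]/64,atz(n,px,z).round(4))
for n,H,M in(("top",[(371,264),(346,272),(320,281)],(218,286)),("side",[(291,281),(284,262),(281,248)],None)):
    im=cv2.imread(f"pics/{n}0.png");d=np.load(f"{n}0.npy")
    for c in H: blob(n,im,c,8 if n=="top" else 7,None,.075)
im=cv2.imread("pics/top0.png");d=np.load("top0.npy")
blob("top",im,(218,286),14,75,.114)
a=cv2.resize(im[240:310,190:410],None,fx=3.6,fy=3.6,interpolation=cv2.INTER_CUBIC)
s=cv2.imread("pics/side0.png")[170:330,225:405];b=cv2.resize(s,None,fx=2,fy=2)
c=np.zeros((600,800,3),np.uint8);c[:a.shape[0],:a.shape[1]]=a[:600,:800];c[260:260+b.shape[0],:b.shape[1]]=b
cv2.imwrite("pics/crop0.png",c)
# depth-based muddler top
v,u=np.mgrid[270:300,200:240];P=np.array([deproj("top",(x,y),d[y,x]) for x,y in zip(u.ravel(),v.ravel())])
Q=P[(P[:,2]>.1)&(P[:,2]<.13)];print("mud top pts",len(Q),Q.mean(0).round(4),Q.min(0).round(3),Q.max(0).round(3))
ds=np.load("side0.npy");v,u=np.mgrid[175:215,262:296];P=np.array([deproj("side",(x,y),ds[y,x]) for x,y in zip(u.ravel(),v.ravel())])
Q=P[(P[:,2]>.08)&(P[:,2]<.13)&(abs(P[:,1]+.105)<.05)];print("side pts",len(Q),Q.min(0).round(3),Q.max(0).round(3))
s=get_state();print({k:np.round(v,3).tolist() for k,v in s.items()})
```

```text
top (371, 264) thr 145.0 px [370.2 263.8] w,h [9.5 9.5] area 71.234375 [ 0.5083 -0.3697  0.075 ]
top (346, 272) thr 141.0 px [345.6 271.8] w,h [11.625 11.625] area 105.1875 [ 0.4938 -0.3261  0.075 ]
top (320, 281) thr 134.0 px [318.5 280.4] w,h [16. 17.] area 226.140625 [ 0.4783 -0.2783  0.075 ]
side (291, 281) thr 148.0 px [291.7 275.4] w,h [9.25 4.25] area 33.125 [ 0.5066 -0.3732  0.075 ]
side (284, 262) thr 143.0 px [284.6 261.1] w,h [10.875  6.125] area 52.703125 [ 0.492  -0.3289  0.075 ]
side (281, 248) thr 141.0 px [280.1 245.3] w,h [15. 11.] area 136.75 [ 0.481  -0.2767  0.075 ]
top (218, 286) thr 75 px [217.3 284.9] w,h [23.875 20.25 ] area 379.171875 [ 0.4696 -0.1072  0.114 ]
mud top pts 310 [ 0.4691 -0.1045  0.1133] [ 0.452 -0.119  0.1  ] [ 0.484 -0.089  0.12 ]
side pts 291 [ 0.451 -0.128  0.08 ] [ 0.485 -0.094  0.118]
{'clock': 1.1, 'joint_positions': [-1.42, 0.527, 1.433, -0.0, 1.181, -0.179], 'joint_velocities': [0.002, 0.001, -0.0, -0.0, -0.001, -0.001], 'joint_torque': [-0.0, -44.233, -17.842, -0.0, 0.001, 0.0], 'tcp_pos': [0.202, -0.591, 0.231], 'tcp_rot': [0.986, 0.164, -0.0, 0.0], 'contact_force': [0.011, -0.074, 0.515], 'ft_torque': [-0.037, 0.02, -0.062], 'finger_force': 0.0, 'grip_width': 1.003}
```

View pics/crop0.png

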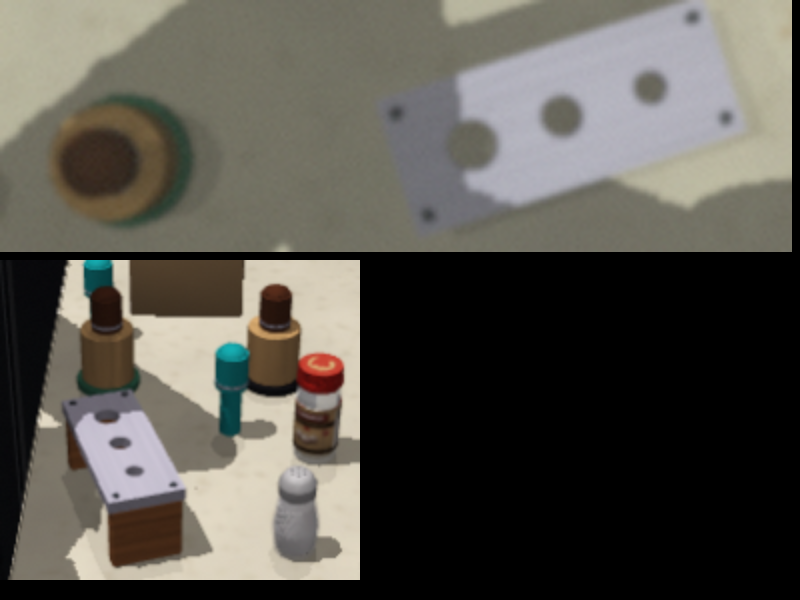

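>>> servo_tool(
  deltas=[
    {"dx": 6.68, "dy": 12.1},
    {"dx": 6.68, "dy": 12.1},
    {"dx": 6.68, "dy": 12.1},
    {"dx": 6.68, "dy": 12.1},
    {"dx": 6.68, "dy": 12.1},
    {"dx": 6.68, "dy": 12.1},
    {"dx": 6.68, "dy": 12.1},
    {"dx": 6.68, "dy": 12.1},
    {"dx": 6.68, "dy": 12.1},
    {"dx": 6.68, "dy": 12.1},
    {"dx": 6.68, "dy": 12.1},
    {"dx": 6.68, "dy": 12.1},
  ],
  jaw=0,
)

```text
invalid input at $.deltas[0]: expected keys dx, dy, dz, spin
```

>>> servo_tool(
  deltas=[
    {"dx": 6.68, "dy": 12.1, "dz": 0, "spin": 0},
    {"dx": 6.68, "dy": 12.1, "dz": 0, "spin": 0},
    {"dx": 6.68, "dy": 12.1, "dz": 0, "spin": 0},
    {"dx": 6.68, "dy": 12.1, "dz": 0, "spin": 0},
    {"dx": 6.68, "dy": 12.1, "dz": 0, "spin": 0},
    {"dx": 6.68, "dy": 12.1, "dz": 0, "spin": 0},
    {"dx": 6.68, "dy": 12.1, "dz": 0, "spin": 0},
    {"dx": 6.68, "dy": 12.1, "dz": 0, "spin": 0},
    {"dx": 6.68, "dy": 12.1, "dz": 0, "spin": 0},
    {"dx": 6.68, "dy": 12.1, "dz": 0, "spin": 0},
    {"dx": 6.68, "dy": 12.1, "dz": 0, "spin": 0},
    {"dx": 6.68, "dy": 12.1, "dz": 0, "spin": 0},
  ],
  jaw=0,
)

```text
clock: 2.3
tcp_pos: [0.4714, -0.1024, 0.2316]
tcp_rot: [0.986, 0.168, 0.001, -0.001]
contact_force: [-0.6, -0.6, 0.3]
grip_width: 0.999
finger_force: 0.0
```

>>> servo_tool(
  deltas=[
    {"dx": 0, "dy": 0, "dz": -1.0, "spin": 0},
    {"dx": 0, "dy": 0, "dz": -2.0, "spin": 0},
    {"dx": 0, "dy": 0, "dz": -3.0, "spin": 0},
    {"dx": 0, "dy": 0, "dz": -3.5, "spin": 0},
    {"dx": 0, "dy": 0, "dz": -3.78, "spin": 0},
    {"dx": 0, "dy": 0, "dz": -3.78, "spin": 0},
    {"dx": 0, "dy": 0, "dz": -3.78, "spin": 0},
  ],
)

```text
clock: 3.0
tcp_pos: [0.4702, -0.1079, 0.0807]
tcp_rot: [0.986, 0.164, 0.001, 0.0]
contact_force: [-0.3, 0.3, 0.1]
grip_width: 0.996
finger_force: 0.0
```

>>> servo_tool(
  deltas=[
    {"dx": 0, "dy": 0, "dz": 0, "spin": 0},
    {"dx": 0, "dy": 0, "dz": 0, "spin": 0},
    {"dx": 0, "dy": 0, "dz": 0, "spin": 0},
    {"dx": 0, "dy": 0, "dz": 0, "spin": 0},
    {"dx": 0, "dy": 0, "dz": 0, "spin": 0},
    {"dx": 0, "dy": 0, "dz": 0, "spin": 0},
    {"dx": 0, "dy": 0, "dz": 0, "spin": 0},
    {"dx": 0, "dy": 0, "dz": 0, "spin": 0},
  ],
  jaw=200,
  force=20,
)

```text
clock: 3.8
tcp_pos: [0.4687, -0.1057, 0.0809]
tcp_rot: [0.986, 0.164, -0.001, -0.001]
contact_force: [-0.5, 5.4, 7.3]
grip_width: 0.392
finger_force: 21.6
```

>>> servo_tool(
  deltas=[
    {"dx": 0, "dy": 0.05, "dz": 0, "spin": 0},
    {"dx": 0, "dy": 0.05, "dz": 0, "spin": 0},
    {"dx": 0, "dy": 0.05, "dz": 0, "spin": 0},
    {"dx": 0, "dy": 0.05, "dz": 0, "spin": 0},
    {"dx": 0, "dy": 0.05, "dz": 0, "spin": 0},
    {"dx": 0, "dy": 0.05, "dz": 0, "spin": 0},
  ],
  jaw=0,
)

```text
clock: 4.4
tcp_pos: [0.4697, -0.1054, 0.08]
tcp_rot: [0.986, 0.164, -0.0, -0.0]
contact_force: [0.1, -0.1, 0.2]
grip_width: 0.999
finger_force: 0.0
```

>>> servo_tool(
  deltas=[
    {"dx": 0, "dy": 0, "dz": 0, "spin": 1.4},
    {"dx": 0, "dy": 0, "dz": 0, "spin": 2.8},
    {"dx": 0, "dy": 0, "dz": 0, "spin": 4.2},
    {"dx": 0, "dy": 0, "dz": 0, "spin": 5.6},
    {"dx": 0, "dy": 0, "dz": 0, "spin": 7},
    {"dx": 0, "dy": 0, "dz": 0, "spin": 8.4},
    {"dx": 0, "dy": 0, "dz": 0, "spin": 9.8},
    {"dx": 0, "dy": 0, "dz": 0, "spin": 11.2},
    {"dx": 0, "dy": 0, "dz": 0, "spin": 12.6},
    {"dx": 0, "dy": 0, "dz": 0, "spin": 14},
    {"dx": 0, "dy": 0, "dz": 0, "spin": 15},
    {"dx": 0, "dy": 0, "dz": 0, "spin": 15},
  ],
)

```text
clock: 5.6
tcp_pos: [0.4696, -0.1053, 0.0801]
tcp_rot: [0.582, 0.814, -0.0, -0.0]
contact_force: [0.6, 0.3, 0.1]
grip_width: 0.999
finger_force: 0.0
```

>>> servo_tool(
  deltas=[
    {"dx": 0, "dy": 0, "dz": 0, "spin": 0},
    {"dx": 0, "dy": 0, "dz": 0, "spin": 0},
    {"dx": 0, "dy": 0, "dz": 0, "spin": 0},
    {"dx": 0, "dy": 0, "dz": 0, "spin": 0},
    {"dx": 0, "dy": 0, "dz": 0, "spin": 0},
    {"dx": 0, "dy": 0, "dz": 0, "spin": 0},
    {"dx": 0, "dy": 0, "dz": 0, "spin": 0},
    {"dx": 0, "dy": 0, "dz": 0, "spin": 0},
  ],
  jaw=200,
  force=30,
)

```text
clock: 6.4
tcp_pos: [0.4696, -0.1053, 0.0802]
tcp_rot: [0.582, 0.814, 0.0, 0.0]
contact_force: [-1.4, -0.1, 2.7]
grip_width: 0.387
finger_force: 29.7
```

>>> servo_tool(
  deltas=[
    {"dx": 0, "dy": 0, "dz": 0.3, "spin": 0},
    {"dx": 0, "dy": 0, "dz": 1, "spin": 0},
    {"dx": 0, "dy": 0, "dz": 1.7, "spin": 0},
    {"dx": 0, "dy": 0, "dz": 2.2, "spin": 0},
    {"dx": 0, "dy": 0, "dz": 2.2, "spin": 0},
    {"dx": 0.15, "dy": -1, "dz": 2.2, "spin": 0},
    {"dx": 0.3, "dy": -2, "dz": 2.2, "spin": 0},
    {"dx": 0.45, "dy": -3, "dz": 2.2, "spin": 0},
    {"dx": 0.6, "dy": -4, "dz": 2.2, "spin": 0},
    {"dx": 0.75, "dy": -5, "dz": 2.2, "spin": 0},
    {"dx": 0.9, "dy": -6, "dz": 2.2, "spin": 0},
    {"dx": 0.95, "dy": -6.65, "dz": 2.2, "spin": 0},
  ],
  force=50,
)

```text
clock: 7.6
tcp_pos: [0.5075, -0.3741, 0.1659]
tcp_rot: [0.582, 0.813, -0.0, -0.0]
contact_force: [0.1, -0.5, -1.4]
grip_width: 0.382
finger_force: 50.4
```

>>> servo_tool(
  deltas=[
    {"dx": 0, "dy": 0, "dz": -0.2, "spin": 0},
    {"dx": 0, "dy": 0, "dz": -0.2, "spin": 0},
    {"dx": 0, "dy": 0, "dz": -0.2, "spin": 0},
    {"dx": 0, "dy": 0, "dz": -0.2, "spin": 0},
  ],
)

```text
clock: 8.0
tcp_pos: [0.5074, -0.3696, 0.1595]
tcp_rot: [0.581, 0.814, 0.0, -0.001]
contact_force: [-0.8, 0.2, -1.2]
grip_width: 0.379
finger_force: 50.4
```

Run:
```python
from h import *
for n in("top","side"):
    p,d=camera(n);cv2.imwrite(f"pics/{n}1.png",p[:,:,::-1]);np.save(f"{n}1.npy",d)
    for t,z in(("muddler_a",.095+.055-.008),("muddler_a_foot",.095)):
        for r in landmark_of(n,t)[:3]: print(n,t,round(r["conf"],2),np.round(r["centre"],1),np.round(atz(n,r["centre"],z),4))
a=cv2.imread("pics/top1.png")[220:310,280:420];s=cv2.imread("pics/side1.png")[170:320,225:345]
c=np.zeros((600,800,3),np.uint8);A=cv2.resize(a,None,fx=2.8,fy=2.8,interpolation=3);B=cv2.resize(s,None,fx=3.3,fy=3.3,interpolation=3)
c[:A.shape[0],:A.shape[1]]=A;c[:B.shape[0],400:400+B.shape[1]]=B[:,:400];cv2.imwrite("pics/crop1.png",c)
s=get_state();print(s["clock"],np.round(s["tcp_pos"],4),np.round(s["contact_force"],2))
```

```text
top muddler_a 0.83 [218.9 181.1] [ 0.6406 -0.1101  0.142 ]
top muddler_a 0.63 [158.  293.5] [ 0.4551 -0.0159  0.142 ]
top muddler_a 0.58 [272.  210.4] [ 0.593  -0.1985  0.142 ]
top muddler_a_foot 0.28 [317.4 281.1] [ 0.4773 -0.2758  0.095 ]
side muddler_a 0.87 [345.3 235.5] [ 0.6001 -0.3459  0.142 ]
side muddler_a 0.6 [290.5 238.7] [ 0.5049 -0.3575  0.142 ]
8.3 [ 0.5078 -0.3709  0.1605] [-0.9   0.3  -1.98]
```

View pics/crop1.png

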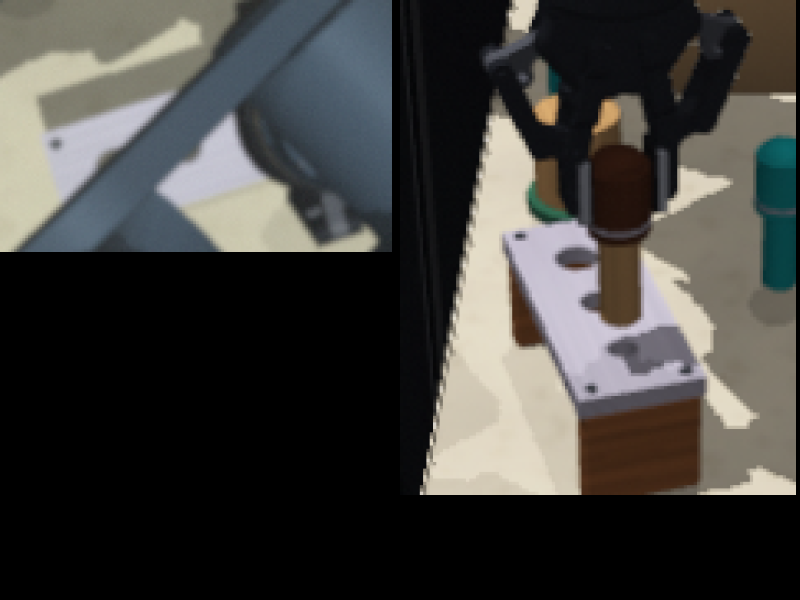

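The muddler is upright in the grip at side (291,230), over the plate by the smallest hole. Lowering gently.

>>> servo_tool(
  deltas=[
    {"dx": 0, "dy": 0, "dz": -0.1, "spin": 0},
    {"dx": 0, "dy": 0, "dz": -0.2, "spin": 0},
    {"dx": 0, "dy": 0, "dz": -0.3, "spin": 0},
    {"dx": 0, "dy": 0, "dz": -0.38, "spin": 0},
    {"dx": 0, "dy": 0, "dz": -0.4, "spin": 0},
    {"dx": 0, "dy": 0, "dz": -0.42, "spin": 0},
    {"dx": 0, "dy": 0, "dz": -0.44, "spin": 0},
    {"dx": 0, "dy": 0, "dz": -0.44, "spin": 0},
  ],
)

```text
clock: 9.1
tcp_pos: [0.5076, -0.3713, 0.1425]
tcp_rot: [0.581, 0.814, -0.0, 0.0]
contact_force: [0.5, 1.5, -1.1]
grip_width: 0.384
finger_force: 50.4
```

>>> servo_tool(
  deltas=[
    {"dx": 0, "dy": 0, "dz": -0.02, "spin": 0},
    {"dx": 0, "dy": 0, "dz": -0.04, "spin": 0},
    {"dx": 0, "dy": 0, "dz": -0.06, "spin": 0},
    {"dx": 0, "dy": 0, "dz": -0.06, "spin": 0},
  ],
)

```text
clock: 9.5
tcp_pos: [0.5077, -0.3714, 0.1404]
tcp_rot: [0.581, 0.814, -0.0, 0.0]
contact_force: [-0.4, 0.8, 0.8]
grip_width: 0.38
finger_force: 50.7
```

>>> servo_tool(
  deltas=[
    {"dx": 0, "dy": 0, "dz": -0.02, "spin": 0},
    {"dx": 0, "dy": 0, "dz": -0.04, "spin": 0},
    {"dx": 0, "dy": 0, "dz": -0.04, "spin": 0},
  ],
)

```text
clock: 9.8
tcp_pos: [0.5079, -0.3716, 0.1403]
tcp_rot: [0.581, 0.814, -0.0, 0.001]
contact_force: [-1.7, 0.5, 7.8]
grip_width: 0.384
finger_force: 51.5
```

Blocked at the smallest hole. Next: the middle hole.

>>> servo_tool(
  deltas=[
    {"dx": 0, "dy": 0, "dz": 0.25, "spin": 0},
    {"dx": 0, "dy": 0, "dz": 0.35, "spin": 0},
    {"dx": -0.18, "dy": 0.55, "dz": 0.35, "spin": 0},
    {"dx": -0.36, "dy": 1.1, "dz": 0.35, "spin": 0},
    {"dx": -0.36, "dy": 1.1, "dz": 0.35, "spin": 0},
    {"dx": -0.36, "dy": 1.1, "dz": 0.2, "spin": 0},
    {"dx": -0.36, "dy": 1.1, "dz": 0.1, "spin": 0},
    {"dx": -0.36, "dy": 1.1, "dz": 0.06, "spin": 0},
    {"dx": -0.36, "dy": 1.1, "dz": 0.04, "spin": 0},
    {"dx": -0.36, "dy": 1.1, "dz": 0.02, "spin": 0},
    {"dx": -0.36, "dy": 1.1, "dz": 0.0, "spin": 0},
    {"dx": -0.36, "dy": 1.1, "dz": 0.0, "spin": 0},
  ],
)

```text
clock: 11.0
tcp_pos: [0.4935, -0.3281, 0.1401]
tcp_rot: [0.581, 0.814, -0.0, 0.001]
contact_force: [-2.2, 1.1, 8.3]
grip_width: 0.383
finger_force: 51.6
```

>>> servo_tool(
  deltas=[
    {"dx": 0.05, "dy": 0, "dz": 0, "spin": 0},
    {"dx": 0.05, "dy": 0, "dz": 0, "spin": 0},
    {"dx": 0, "dy": 0.05, "dz": 0, "spin": 0},
    {"dx": 0, "dy": 0.05, "dz": 0, "spin": 0},
    {"dx": -0.05, "dy": 0, "dz": 0, "spin": 0},
    {"dx": -0.05, "dy": 0, "dz": 0, "spin": 0},
    {"dx": 0, "dy": -0.05, "dz": 0, "spin": 0},
    {"dx": 0, "dy": -0.05, "dz": 0, "spin": 0},
    {"dx": 0, "dy": 0, "dz": 0, "spin": 0},
    {"dx": 0, "dy": 0, "dz": 0, "spin": 0},
  ],
)

```text
clock: 12.0
tcp_pos: [0.4934, -0.3282, 0.1401]
tcp_rot: [0.581, 0.814, -0.001, 0.001]
contact_force: [-1.9, 0.4, 8.5]
grip_width: 0.383
finger_force: 51.3
```

The middle hole blocks too, and the shaft looks about 23 mm in the picture. Next: the largest hole.

>>> servo_tool(
  deltas=[
    {"dx": 0, "dy": 0, "dz": 0.25, "spin": 0},
    {"dx": 0, "dy": 0, "dz": 0.35, "spin": 0},
    {"dx": -0.18, "dy": 0.55, "dz": 0.35, "spin": 0},
    {"dx": -0.36, "dy": 1.1, "dz": 0.35, "spin": 0},
    {"dx": -0.36, "dy": 1.1, "dz": 0.35, "spin": 0},
    {"dx": -0.36, "dy": 1.1, "dz": 0.2, "spin": 0},
    {"dx": -0.36, "dy": 1.1, "dz": 0.1, "spin": 0},
    {"dx": -0.36, "dy": 1.1, "dz": 0.06, "spin": 0},
    {"dx": -0.36, "dy": 1.1, "dz": 0.04, "spin": 0},
    {"dx": -0.36, "dy": 1.1, "dz": 0.02, "spin": 0},
    {"dx": -0.36, "dy": 1.1, "dz": 0.0, "spin": 0},
    {"dx": -0.36, "dy": 1.1, "dz": 0.0, "spin": 0},
  ],
)

```text
clock: 13.2
tcp_pos: [0.4788, -0.2834, 0.1384]
tcp_rot: [0.581, 0.814, -0.0, -0.0]
contact_force: [-0.0, 0.3, -0.1]
grip_width: 0.381
finger_force: 50.4
```

>>> servo_tool(
  deltas=[
    {"dx": 0, "dy": 0, "dz": -0.05, "spin": 0},
    {"dx": 0, "dy": 0, "dz": -0.1, "spin": 0},
    {"dx": 0, "dy": 0, "dz": -0.15, "spin": 0},
    {"dx": 0, "dy": 0, "dz": -0.2, "spin": 0},
    {"dx": 0, "dy": 0, "dz": -0.2, "spin": 0},
  ],
)

```text
clock: 13.7
tcp_pos: [0.4787, -0.2831, 0.1301]
tcp_rot: [0.581, 0.814, 0.0, -0.0]
contact_force: [0.1, 0.4, -1.1]
grip_width: 0.385
finger_force: 50.4
```

>>> servo_tool(
  deltas=[
    {"dx": 0, "dy": 0, "dz": -0.15, "spin": 0},
    {"dx": 0, "dy": 0, "dz": -0.3, "spin": 0},
    {"dx": 0, "dy": 0, "dz": -0.45, "spin": 0},
    {"dx": 0, "dy": 0, "dz": -0.6, "spin": 0},
    {"dx": 0, "dy": 0, "dz": -0.75, "spin": 0},
    {"dx": 0, "dy": 0, "dz": -0.9, "spin": 0},
    {"dx": 0, "dy": 0, "dz": -1.0, "spin": 0},
    {"dx": 0, "dy": 0, "dz": -1.05, "spin": 0},
    {"dx": 0, "dy": 0, "dz": -1.05, "spin": 0},
  ],
)

```text
clock: 14.6
tcp_pos: [0.4787, -0.2832, 0.0882]
tcp_rot: [0.581, 0.814, 0.0, -0.0]
contact_force: [-0.6, -0.3, -0.8]
grip_width: 0.385
finger_force: 50.4
```

Passing cleanly. Seating the last 3 mm gently.

>>> servo_tool(
  deltas=[
    {"dx": 0, "dy": 0, "dz": -0.04, "spin": 0},
    {"dx": 0, "dy": 0, "dz": -0.07, "spin": 0},
    {"dx": 0, "dy": 0, "dz": -0.09, "spin": 0},
    {"dx": 0, "dy": 0, "dz": -0.1, "spin": 0},
    {"dx": 0, "dy": 0, "dz": -0.1, "spin": 0},
  ],
)

```text
clock: 15.1
tcp_pos: [0.4789, -0.2834, 0.0853]
tcp_rot: [0.581, 0.814, -0.0, 0.0]
contact_force: [-0.9, 0.9, 5.1]
grip_width: 0.382
finger_force: 51.1
```

Seated (5 N upward reaction). Release, then back straight up.

>>> servo_tool(
  deltas=[
    {"dx": 0, "dy": 0, "dz": 0.02, "spin": 0},
    {"dx": 0, "dy": 0, "dz": 0.02, "spin": 0},
    {"dx": 0, "dy": 0, "dz": 0.02, "spin": 0},
    {"dx": 0, "dy": 0, "dz": 0.02, "spin": 0},
    {"dx": 0, "dy": 0, "dz": 0.02, "spin": 0},
    {"dx": 0, "dy": 0, "dz": 0.02, "spin": 0},
    {"dx": 0, "dy": 0, "dz": 0.02, "spin": 0},
  ],
  jaw=0,
)

```text
clock: 15.8
tcp_pos: [0.4788, -0.2833, 0.0853]
tcp_rot: [0.581, 0.814, 0.0, -0.0]
contact_force: [0.6, 0.5, -0.1]
grip_width: 0.999
finger_force: 0.0
```

>>> servo_tool(
  deltas=[
    {"dx": 0, "dy": 0, "dz": 0.5, "spin": 0},
    {"dx": 0, "dy": 0, "dz": 1.2, "spin": 0},
    {"dx": 0, "dy": 0, "dz": 2.0, "spin": 0},
    {"dx": 0, "dy": 0, "dz": 3.0, "spin": 0},
    {"dx": 0, "dy": 0, "dz": 3.5, "spin": 0},
    {"dx": 0, "dy": 2, "dz": 3.5, "spin": 0},
    {"dx": 0, "dy": 4, "dz": 3.5, "spin": 0},
    {"dx": 0, "dy": 4, "dz": 3.5, "spin": 0},
    {"dx": 0, "dy": 4, "dz": 3.5, "spin": 0},
  ],
)

```text
clock: 16.7
tcp_pos: [0.4769, -0.1182, 0.2252]
tcp_rot: [0.58, 0.815, 0.0, -0.002]
contact_force: [0.6, -0.2, -1.3]
grip_width: 1.001
finger_force: 0.0
```

Run:
```python
from h import *
p,d=camera("side");cv2.imwrite("pics/side2.png",p[:,:,::-1])
q=get_state();print(q["clock"],np.round(q["tcp_pos"],3))
```

```text
16.75 [ 0.478 -0.119  0.225]
```

View pics/side2.png

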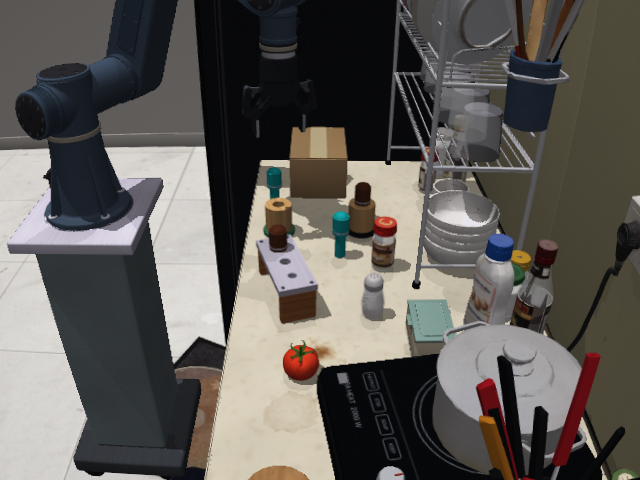

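The muddler stands upright in the largest hole with its grip on the plate at (278,238). The spare muddler, jar, shaker and tomato are untouched, and the gripper is clear.

```bash
python3 -c "
from station import *
print(hand_in())"
```

```text
the job is handed in; nothing more can be done
None
```

The muddler from the green-footed rest was blocked at the 16 mm and 20 mm holes under about 8 N, passed cleanly through the 24.5 mm hole, and now stands there upright, seated and released; the job is handed in.

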